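# Set the drilling table and load the blank

## Robot

A 7-joint arm with a two-finger parallel gripper is mounted at the origin on the work surface. World frame = base frame: x ahead of the robot, y to its left, z up, the work surface at z = 0. Lengths are in mm, angles in rad, forces in N, time in s.
With the tool pointing down it reaches from about 425 to 825 mm from the base axis. Payload 3.6 kg.
Tool frame: the origin (TCP) lies between the finger pads; the fingertips stand 8 mm ahead of it and the grasp point (between the pads) lies 11 mm behind it; z points along the fingers, y is the line along which they close (so a half turn about z gives the same grasp; the last joint's range is limited). The gripper opens to 85 mm and grips with 20 to 120 N. Pads are 22 mm wide; open, the fingers measure 114 mm over their backs; the gripper's body (76 mm by 85 mm) begins 54 mm behind the grasp point. The pads swing forward as they close: fully open they stand 13 mm farther back than shut.
Start: joints at [1.274, 0.615, -0.013, 1.423, 0.008, 1.103, -0.04], TCP at [173.263, -626.453, 239.297] pointing down, gripper open.
Joint ranges: [-3.12, 3.12], [-0.3, 2.06], [-1.34, 1.32], [0.26, 2.42], [-1.36, 4.5], [0.01, 1.98], [-2.84, 2.84]. Speed limits (rad/s): [2.79, 2.79, 3.14, 3.14, 3.14, 3.14, 3.14].

## Interface

Orientations are given as [roll, pitch, yaw] about the fixed x, y, z axes, in that order (R = Rz(yaw) Ry(pitch) Rx(roll)).
In Python, from workcell import manip, cams gives the robot as it stands. The module is installed in compiled form; this text tells all that it offers.
- The arm moves only by the tool arm_command, never from a script. Its argument "motion" is a list of rows, each a list of 7 numbers: the turn, a rotation vector about the tool's x, y, z in degrees, then the shift along the tool's x, y, z in mm, then the finger opening in mm, from 0 to 85.4. A call has 1 to 20 rows; each row shifts and turns the commanded pose from where the row before left it, along the tool's axes as they then stand; what a row does not reach is not made up. A row lasts 1/10 s, in which the tool goes at most 50 mm and 8.59 degrees, less where a joint would pass 70% of its speed; a pose out of reach is approached as far as the arm can. A call with a gripper value outside its range is refused whole. The fingers move at their own pace and stop on an object; "grip_force" is the grip in N (left out, the last holds). Time passes only in rows, so rows that do not move let the fingers close. It gives the time, the measured TCP pose, the force, the opening and the grip force at its end, in the units of the state.
- manip.observe(): the state, without advancing time (a new reading comes with each control period).
- cams.snapshot(name): name is "scene" or "top" or "wrist"; returns (picture, depth): 420x560x3 uint8, red, green, blue; 420x560 float32, mm along the optical axis (not along the pixel's ray), 0 where there is no reading.
- cams.calibration(name): a dict with "fx", "fy", "cx", "cy" (pixels), "cam_to_world" (4x4, takes a point from camera to world coordinates). Camera axes: x right, y down, z forward; pixel columns grow to the right and rows downward; lengths in mm; the calibration is good to about 2 mm. A picture is of the moment at which its call begins: read the wrist's pose just before it. calibration takes no time and is no camera call; for the wrist camera it gives the pose at the moment of the call.
- manip.job_done(): hands the job in; it is judged then, once.
The state is a dict: "time_s": time; "qpos": joint angles; "joint_vel": joint speeds; "joint_efforts": joint torques, N m; "ee_pos": TCP position; "eef_rot": TCP orientation; "ft_force": force on the tool from outside, world axes, zero at the start; "torque": the same for the moment, N m; "opening": finger opening in mm; "grip_force": force on a finger pad.
Only numpy, scipy, OpenCV 4.12 (cv2) and the standard library are available. Lean on these libraries where they do the work, as an engineer would, in place of code of your own. Each camera call takes 0.05 s, during which the arm holds its last target. There are 200 camera calls.

## Task

Set up the drilling table: swivel it by its upright post until its white pointer is at the red mark on the foot, and tilt it by its lever until the plate's white pointer is level with the red mark on the arc. Then lay the pale wooden block flat on the tilted plate, lengthwise up the slope and midway between the two yellow lines, with its lower end right against the brass ledge, leaving both settings at their marks. Leave the other things on the bench where they are.

Things in the scene. Friction and masses are not known exactly. Their poses are not given: they have to be found in the camera images.
- stand: grey round foot (230 mm diameter, 14 mm high, fixed to the bench) of a drilling table that swivels and tilts. Origin on the swivel axis at bench level; z up; x roughly towards the robot (yaw about pi). On its +y side is a flat dark metal sector, 8 mm high, reaching to 190 mm from the axis, that carries the red swivel mark.
- swivel (a joint): swivel of the blue turntable and all on it about the vertical axis through the stand's origin, rad, positive counter-clockwise seen from above, range -0.75 to 0.75. At 0 the turntable's frame is parallel to the stand's: the swivel post lies to the stand's +y, the tilt lever to its +x. Stiff: it stays where it is left (about 6 N at the post to turn it).
- swivel_mark (a joint): where the red swivel mark stands on the sector, on the same scale as joint swivel: the two are equal when the pointer is at the mark. Clamped fast.
- tilt (a joint): tilt of the dark steel table plate about its hinge, rad: 0 is level, positive lifts the lever side. Range 0 to 0.8. Stiff: it stays where it is left (about 12 N up at the lever to lift it, about 8 N down on the lever to lower it).
- tilt_mark (a joint): where the red tilt mark stands on the tilt arc, on the same scale as joint tilt: the two are equal when the pointer is at the mark. Clamped fast.
- swivel_grip (a point): point on the axis of the black upright swivel post (18 mm diameter, top 85 mm above the bench), 20 mm below its top, 140 mm from the swivel axis, at the end of a blue arm of the turntable. Site x, y, z as the turntable's frame (y points outward from the swivel axis).
- swivel_pointer (a point): tip of the small white pointer at the end of the swivel arm, 163 mm from the swivel axis, 20 mm above the bench.
- swivel_mark_tip (a point): inner tip of the red block (7 mm wide, 24 mm long) on the dark metal sector, 163 mm from the swivel axis, 20 mm above the bench.
- tilt_hinge (a point): middle of the table plate's hinge axis, 95 mm above the bench, 75 mm from the swivel axis on the turntable's -x side, away from the robot. The axis runs along the turntable's y. Axes are the plate's: x up the slope from the ledge to the lever, z square out of the plate. The steel plate is 160 (x, from -5 to 155) x 140 (y) x 12 mm (z from -6 to 6).
- tilt_grip (a point): grip point on the axis of the black round tilt lever (16 mm diameter, along the plate's x, from 155 to 205 mm from the hinge, with a 20 mm ball at its end); the point is 182 mm from the hinge axis, at its height. Axes are the plate's.
- tilt_pointer (a point): tip of the small white pointer on the plate's -y edge, 150 mm from the hinge axis, 88 mm to the -y side of the middle.
- tilt_mark_tip (a point): inner tip of the red block on the thin metal arc beside the plate's -y edge; same radius and side as the tilt pointer. It swivels along with the turntable. The arc lies 88 mm to the side of the plate's middle and rises to 200 mm above the bench.
- seat (a point): point on the plate's top face, in the middle of the foot of the brass ledge, at its face towards the plate. Axes are the plate's: x up the slope, y along the ledge, z square out of the plate. The ledge stands 14 mm above the plate and is 120 mm long; two yellow lines 56 mm apart run up the plate on either side of its middle.
- blank: pale wooden block with a black cross on it, 80 mm (x) x 50 mm (y) x 28 mm (z), about 85 g, lying on the bench. Origin at the centre of its underside.
- blank_center (a point): centre of the pale block.
- glue: yellow glue bottle with a red cap, 60 mm diameter, 160 mm tall; a bystander, leave it alone. Origin at the centre of its underside.
- varnish: can with a green label, 72 mm diameter, 100 mm tall; a bystander, leave it alone. Origin at the centre of its underside.
- mug: blue mug, 80 mm diameter, 90 mm tall; a bystander, leave it alone. Origin at the centre of its underside.
- log_slice: round dark slice of a log, 84 mm diameter, 22 mm thick; a bystander, leave it alone. Origin at the centre of its underside.
- driver: screwdriver lying flat; a bystander, leave it alone. Origin under its middle, handle to its -x.
- mallet: hammer lying flat; a bystander, leave it alone. Origin under its middle, handle to its -x.
- offcut: brown wooden offcut, 110 x 45 x 20 mm, lying flat; a bystander, leave it alone. Origin at the centre of its underside.
There are look-alikes about, which are no part of the job. Leave any green or grey look-alike of the blank alone.

How it is judged (in metres and radians):
On the way:
1. both white pointers stand at their red marks (swivel within 7 mm, tilt within 6.5 mm) while the block is still off the drilling table (horizontal distance between swivel_pointer and swivel_mark_tip below 0.007 m and distance between tilt_pointer and tilt_mark_tip below 0.0065 m and horizontal distance between blank_center and stand above 0.13 m), for 0.3 s.
At the end, for the whole second after the job is handed in: Swivel pointer within 7 mm of its red mark, tilt pointer within 6.5 mm of its own; block at rest flat on the plate (0.08 rad), lengthwise up the slope (0.12 rad), within 15 mm of the middle line, its centre 37 to 45.5 mm up from the ledge face (end against the ledge within about 5 mm) (horizontal distance between swivel_pointer and swivel_mark_tip below 0.007 m and distance between tilt_pointer and tilt_mark_tip below 0.0065 m and x of blank_center in the frame of seat between 0.037 and 0.0455 m and y of blank_center in the frame of seat between -0.015 and 0.015 m and z of blank_center in the frame of seat between 0.01 and 0.018 m and angle between the x axis of blank and the x axis of seat, either way round below 0.12 rad and angle between the z axis of blank and the z axis of seat, either way round below 0.08 rad and linear speed of blank below 0.02 m/s); the robot touches nothing.
It fails at once if a bystander (bottle, can, mug, log slice, screwdriver, hammer, offcut) is moved more than 30 mm (distance of any of glue, varnish, mug, log_slice, driver, mallet, offcut from where it was at the start of the episode above 0.03 m).
It also fails if it takes over 72 s, if anything falls off the work surface, if the arm or the gripper's body presses on something with over 40 N, if the wrist force passes 120 N, or if a joint passes its speed limit or range.

## Working session

There is one attempt and no reset: what is moved stays moved. The work goes in short steps, Python scripts to look and compute and a tool call to move; the robot and the scene stay as the last step left them, time stands still between calls to the robot, and variables do not carry over. Pictures are saved under pics/ and viewed, at most 10 in all, crops included, and the job is handed in when it is done.

Besides the shell and the picture viewer there is one more tool, called after "Request:" as a command line: name --pt "numbers of a row" for each row, then --argument value for the rest. arm_command: Moves the arm, as the interface text tells. Its arguments: {"type":"object","properties":{"motion":{"type":"array","items":{"type":"array","items":{"type":"number"}}},"grip_force":{"type":"number"}},"required":["motion"]}

```bash
mkdir -p pics; cat > h.py <<'E'
import numpy as np, cv2
from workcell import manip, cams
from scipy.spatial.transform import Rotation as R
def snap(n):
    c=cams.calibration(n); p,d=cams.snapshot(n); return p,d,c
def cloud(d,c):
    v,u=np.indices(d.shape); T=np.array(c["cam_to_world"])
    P=np.stack([(u-c["cx"])*d/c["fx"],(v-c["cy"])*d/c["fy"],d],-1)
    W=P@T[:3,:3].T+T[:3,3]; W[d==0]=np.nan; return W
def ray(uv,c,z):
    T=np.array(c["cam_to_world"]); r=T[:3,:3]@np.array([(uv[0]-c["cx"])/c["fx"],(uv[1]-c["cy"])/c["fy"],1])
    return T[:3,3]+r*(z-T[2,3])/r[2]
def save(n,p): cv2.imwrite(f"pics/{n}.png",p[...,::-1])
E
python3 - <<'E'
from h import *
a=[]
for n in("scene","top"):
    p,d,c=snap(n); a.append(p); np.savez(f"{n}.npz",p=p,d=d,W=cloud(d,c)); print(n,np.round(c["cam_to_world"],2).tolist(),c["fx"],c["cx"],c["cy"])
    save(n,p)
s=manip.observe();print(s)
E
```

```text
scene [[-0.7, 0.47, -0.54, 1191.76], [0.71, 0.47, -0.53, 678.29], [0.0, -0.75, -0.66, 897.3], [0.0, 0.0, 0.0, 1.0]] 398.47182338437364 279.1877513810077 210.95024801961165
top [[-0.01, -0.99, 0.11, 436.18], [-1.0, 0.01, -0.0, 35.43], [0.0, -0.11, -0.99, 1258.33], [0.0, 0.0, 0.0, 1.0]] 396.1840296573901 280.3913204868132 213.96219167654021
{'time_s': 0.1, 'qpos': array([ 1.27445935,  0.61583047, -0.01262528,  1.42476921,  0.00812096,
        1.1033764 , -0.0404115 ]), 'joint_vel': array([ 0.00281934, -0.00223777, -0.00074976, -0.00492426,  0.0019999 ,
        0.00011443,  0.00108324]), 'joint_efforts': array([ 1.61712571e-03, -4.70384288e+01,  2.60288157e-01, -1.71570468e+01,
        1.01313801e-02,  5.84792244e-03,  8.99435406e-07]), 'ee_pos': array([ 173.10405843, -625.8262071 ,  238.2386349 ]), 'eef_rot': array([-3.13926014e+00,  4.28554755e-05,  2.69907851e-01]), 'ft_force': array([-0.09496912, -0.77846273,  0.03044314]), 'torque': array([ 0.08827911, -0.07794769, -0.06268352]), 'grip_force': 0.0, 'opening': 85.2200065649504}
```

View pics/top.png

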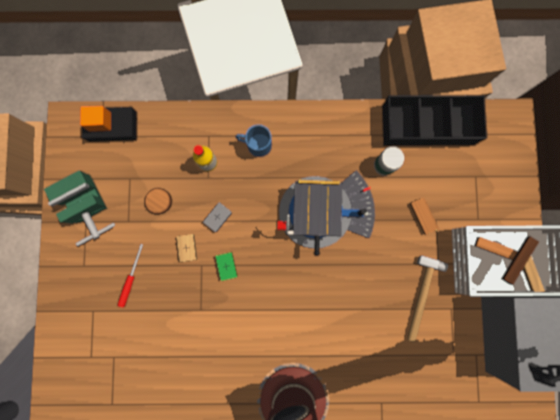

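View pics/scene.png

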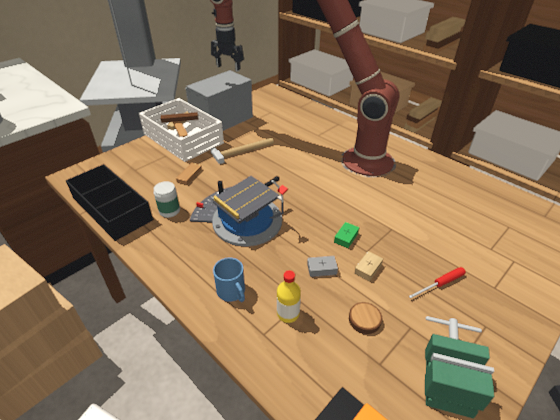

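The top view shows the drilling table around (320,212), the lever at (318,245) and the swivel post at about (350,212). The red swivel mark is near (366,190) and the red tilt mark near (281,225). The pale block is at (187,248). I'll zoom in on the table in both views.

```bash
python3 - <<'E'
from h import *
t=np.load("top.npz");s=np.load("scene.npz")
a=cv2.resize(t["p"][165:265,260:390],(780,600),interpolation=cv2.INTER_CUBIC);save("topz",a)
b=cv2.resize(s["p"][165:250,185:305],(780,552),interpolation=cv2.INTER_CUBIC);save("scz",b)
def comps(name,f,box,mn=3):
    p=t if name=="top" else s
    x0,y0,x1,y1=box; im=p["p"].astype(int); r,g,b=im[...,0],im[...,1],im[...,2]
    m=f(r,g,b).astype(np.uint8); k=np.zeros_like(m);k[y0:y1,x0:x1]=m[y0:y1,x0:x1]
    n,l,st,ce=cv2.connectedComponentsWithStats(k)
    for i in range(1,n):
        if st[i,4]>=mn: print(name,ce[i].round(1),st[i].tolist(),np.nanmedian(p["W"][l==i],0).round(1))
red=lambda r,g,b:(r>150)&(g<70)&(b<70)
blue=lambda r,g,b:(b>r+30)&(b>90)
white=lambda r,g,b:(np.minimum(np.minimum(r,g),b)>165)
for nm,box in(("top",(260,165,390,265)),("scene",(185,165,305,250))):
    for q,f in(("red",red),("blue",blue),("white",white)): print(q);comps(nm,f,box)
pale=lambda r,g,b:(r>190)&(g>150)&(b>90)
comps("top",pale,(170,225,205,270),10)
# stand foot circle: points with z 8..20 
W=t["W"];
for (u,v) in[(187,248),(318,245),(318,252),(300,212),(320,188),(348,212),(345,225)]: print(u,v,W[v,u].round(1), t["p"][v,u])
m=(abs(W[...,2]-14)<4)&(np.hypot(W[...,0]-440,W[...,1]+70)<150);
P=W[m][:,:2];print(len(P),P.min(0),P.max(0))
E
```

```text
red
top [365.7 189. ] [363, 188, 6, 3, 11] [ 644.5 -236.3   22.2]
top [280.9 224.9] [277, 221, 9, 9, 64] [521.4  33.1 164.9]
blue
top [347.5 211.4] [341, 207, 18, 10, 97] [ 573.8 -173.1   30.1]
white
top [387.9 165.6] [386, 165, 4, 3, 8] [ 702.7 -287.7   95.5]
top [290.2 232.1] [288, 231, 5, 3, 12] [505.    6.9 109.7]
red
scene [279.  189.5] [279, 188, 1, 4, 4] [527.5  25.4 161.9]
scene [283.7 191.6] [281, 189, 6, 6, 11] [523.2  43.6 161.8]
scene [199.3 203.6] [197, 203, 6, 2, 9] [ 647.3 -233.8   22. ]
blue
scene [252.6 222.9] [218, 206, 54, 30, 501] [590.8 -23.3  32.4]
scene [228.2 217.5] [227, 216, 3, 4, 6] [ 630.8 -101.7   35.2]
scene [235.2 225.9] [234, 224, 3, 4, 8] [637.9 -56.1  33.2]
white
scene [217.5 192.5] [217, 192, 2, 2, 4] [ 570.5 -233.4   28.7]
scene [279.5 197. ] [278, 196, 4, 3, 10] [505.9   5.7 110.2]
scene [271.9 204.9] [270, 204, 5, 3, 10] [472.4 -63.3  14.6]
scene [215.3 213.5] [214, 212, 3, 4, 6] [ 635.3 -164.4   15.1]
scene [225.1 232.9] [213, 219, 27, 24, 178] [671.2 -67.8  15.1]
scene [242.6 241.8] [241, 241, 4, 2, 5] [657.6  -1.5  15.8]
top [186.4 247.2] [178, 234, 17, 27, 352] [465.5 325.2  27.8]
187 248 [462.5 324.6  26.2] [192 146  96]
318 245 [466.7 -73.2 114.3] [59 56 57]
318 252 [446.6 -72.6 117.5] [53 46 43]
300 212 [563.9 -23.  103.9] [89 85 87]
320 188 [634.8 -83.  103.2] [90 86 88]
348 212 [ 571.4 -177.    26.9] [ 51  96 148]
345 225 [ 532.  -169.4   10.1] [147 143 140]
462 [ 463.15835878 -191.00567519] [561.68096527  32.63822331]
```

View pics/topz.png

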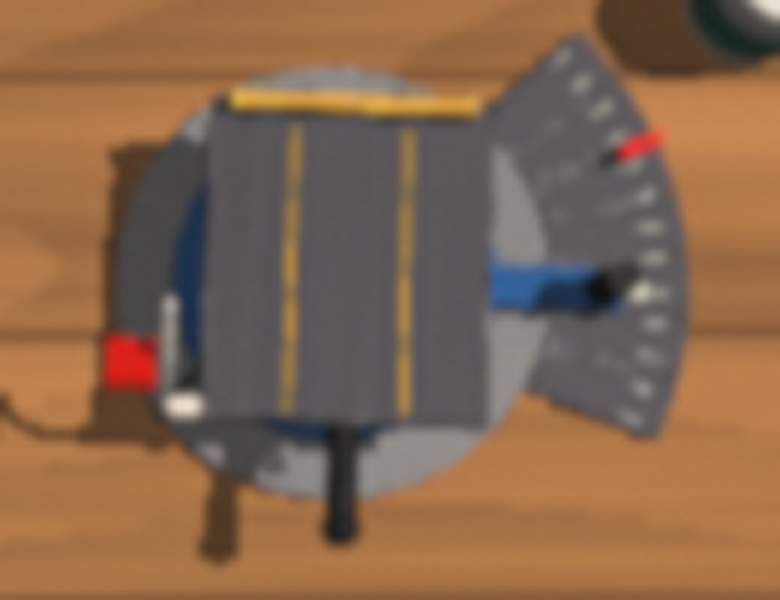

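View pics/scz.png

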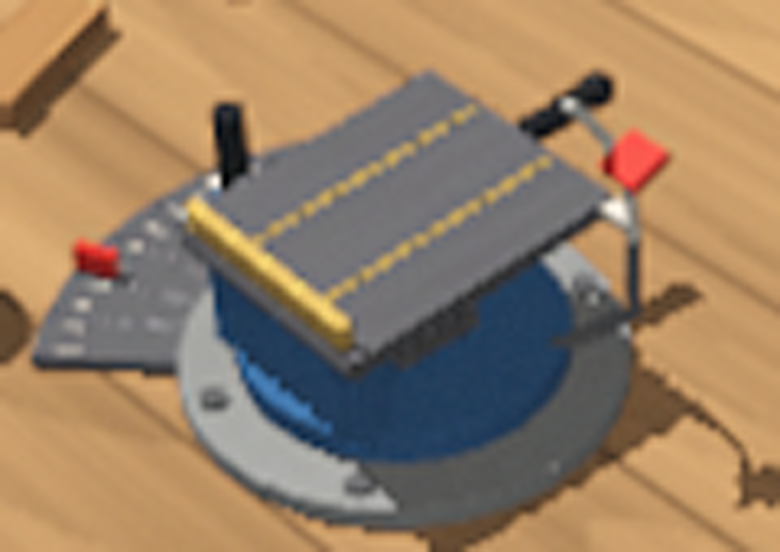

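The crops show the swivel pointer at about (366.7,213.7) and the swivel mark's inner tip at about (362,190.8), in full-picture pixels. The foot's circle is centred near (315.4,212). The tilt pointer is at (290,232), well below the red block, and the lever points towards the robot. Next I'll turn these into metric values.

```bash
python3 - <<'E'
from h import *
t=np.load("top.npz");s=np.load("scene.npz")
ct=cams.calibration("top");cs=cams.calibration("scene")
fp=lambda x,y:(x/6+260-.42,y/6+165-.42)
fs=lambda x,y:(x/6.5+185-.42,y/6.5+165-.42)
# foot circle from edge points picked in the crop, onto z=14
E=np.array([ray(fp(*q),ct,14) for q in[(117,260),(345,67),(548,270),(360,498),(230,470),(520,370)]])
A=np.c_[2*E[:,:2],np.ones(len(E))];k=np.linalg.lstsq(A,(E[:,:2]**2).sum(1),rcond=None)[0]
print("foot",k[:2].round(1),np.sqrt(k[2]+k[0]**2+k[1]**2).round(1)); C=k[:2]
for n,q,z in(("ptr",(640,292),20),("mark",(615,155),20),("markc",(640,147),24),("post",(612,278),85)):
    P=ray(fp(*q),ct,z)[:2];d=P-C;print(n,P.round(1),np.hypot(*d).round(1),"sw",np.arctan2(d[0],-d[1]).round(3))
def tri(a,b):
    M=[];r=[]
    for q,c in((a,ct),(b,cs)):
        T=np.array(c["cam_to_world"]);d=T[:3,:3]@np.array([(q[0]-c["cx"])/c["fx"],(q[1]-c["cy"])/c["fy"],1]);d/=np.linalg.norm(d)
        K=np.eye(3)-np.outer(d,d);M.append(K);r.append(K@T[:3,3])
    return np.linalg.solve(sum(M),sum(r))
for n,a,b in(("tilt ptr",(183,405),(615,210)),("red c",(131,361),(636,160)),("ball",(340,530),(598,88)),("ledge L",(236,100),(345,330)),("ledge R",(478,105),(197,213)),("post top",(617,272),(229,110))):
    print(n,tri(fp(*a),fs(*b)).round(1))
W=t["W"]
P=W[187:232,300:338].reshape(-1,3);P=P[~np.isnan(P).any(1)]
A=np.c_[P[:,:2],np.ones(len(P))];k=np.linalg.lstsq(A,P[:,2],rcond=None)[0];print("plate",k,"tilt",-k[0])
p=t["p"].astype(int);m=((p[...,0]>190)&(p[...,1]>150)&(p[...,2]>90)).astype(np.uint8);k=m*0;k[225:270,170:205]=m[225:270,170:205]
k=cv2.morphologyEx(k,cv2.MORPH_CLOSE,np.ones((5,5)));cc=max(cv2.findContours(k,0,2)[0],key=cv2.contourArea)
r=np.array([ray(q,ct,28)[:2] for q in cv2.boxPoints(cv2.minAreaRect(cc))]);print("blank",r.round(1).tolist(),r.mean(0))
e=r[1]-r[0],r[2]-r[1]
for v in e:print(np.hypot(*v),np.arctan2(v[1],v[0]))
R_=W[219:231,275:287][(p[219:231,275:287,0]>150)&(p[219:231,275:287,1]<70)];print("red z",np.nanpercentile(R_,[5,50,95],axis=0))
E
```

```text
foot [576.1 -73.6] 113.5
ptr [ 567.8 -235.5] 162.1 sw -0.051
mark [ 640.5 -224.4] 164.0 sw 0.404
markc [ 644.  -236.9] 176.8 sw 0.394
post [ 568.  -207.6] 134.2 sw -0.061
tilt ptr [505.4   6.  109.2]
red c [521.5  32.6 163.6]
ball [444.1 -68.1 110.6]
ledge L [654.2 -20.6 109.8]
ledge R [ 649.5 -137.7  108.4]
post top [ 570.7 -209.6   88.8]
plate [-7.17464218e-02  6.08740163e-03  1.47643685e+02] tilt 0.07174642180663639
blank [[501.2, 354.1], [506.5, 309.5], [427.0, 298.3], [421.8, 342.6]] [464.14149474 326.1291443 ]
44.926521765359766 -1.452731253052284
80.25555402870502 -3.000897997938355
red z [[ 5.12657821e+02  2.21020533e+01 -4.13866591e-01]
 [ 5.21401571e+02  3.30948288e+01  1.64871036e+02]
 [ 5.33011039e+02  4.54494748e+01  1.70343691e+02]]
```

```bash
cat >> h.py <<'E'
def delta(pos,rpy,p0=None,r0=None):
    s=manip.observe(); p0=s["ee_pos"] if p0 is None else np.array(p0); r0=s["eef_rot"] if r0 is None else r0
    A=R.from_euler("xyz",r0);B=R.from_euler("xyz",rpy)
    rv=(A.inv()*B).as_rotvec(degrees=True);sh=B.inv().apply(np.array(pos)-p0)
    print("turn",rv.round(2),"then shift",sh.round(1)," | shift in old axes",A.inv().apply(np.array(pos)-p0).round(1))
E
python3 -c "
from h import *
delta([569.5,-211.5,150],[np.pi,0,1.516])"
```

```text
turn [ -0.12  -0.08 -71.4 ] then shift [435.4 373.1  88.2]  | shift in old axes [ 492.5 -293.4   88.9]
```

Request:
arm_command --pt "0 0 -7.93 0 0 0 85" --pt "0 0 -7.93 0 0 0 85" --pt "0 0 -7.93 0 0 0 85" --pt "0 0 -7.93 0 0 0 85" --pt "0 0 -7.93 0 0 0 85" --pt "0 0 -7.93 0 0 0 85" --pt "0 0 -7.93 0 0 0 85" --pt "0 0 -7.93 0 0 0 85" --pt "0 0 -7.93 0 0 0 85"

```text
time_s: 1.0
ee_pos: [173.0, -626.1, 238.6]
eef_rot: [-3.141, -0.001, 1.521]
ft_force: [-0.0, 0.5, 0.4]
opening: 85.3
grip_force: 0.0
```

Request:
arm_command --pt "0 0 0 31.1 26.65 6.3 85" --pt "0 0 0 31.1 26.65 6.3 85" --pt "0 0 0 31.1 26.65 6.3 85" --pt "0 0 0 31.1 26.65 6.3 85" --pt "0 0 0 31.1 26.65 6.3 85" --pt "0 0 0 31.1 26.65 6.3 85" --pt "0 0 0 31.1 26.65 6.3 85" --pt "0 0 0 31.1 26.65 6.3 85" --pt "0 0 0 31.1 26.65 6.3 85" --pt "0 0 0 31.1 26.65 6.3 85" --pt "0 0 0 31.1 26.65 6.3 85" --pt "0 0 0 31.1 26.65 6.3 85" --pt "0 0 0 31.1 26.65 6.3 85" --pt "0 0 0 31.1 26.65 6.3 85" --pt "0 0 0 0 0 0 85" --pt "0 0 0 0 0 0 85" --pt "0 0 0 0 0 0 85"

```text
time_s: 2.7
ee_pos: [568.8, -213.9, 150.7]
eef_rot: [-3.14, 0.001, 1.514]
ft_force: [-0.7, -0.5, 0.1]
opening: 85.2
grip_force: 0.0
```

```bash
python3 -c "
from h import *
delta([569.5,-211.5,56],[np.pi,0,1.516])
p,d,c=snap('wrist');save('w1',p);W=cloud(d,c);np.savez('w1.npz',p=p,d=d,W=W)"
```

```text
turn [-0.1   0.07 -0.14] then shift [ 2.4  0.6 94.7]  | shift in old axes [ 2.5  0.8 94.7]
```

View pics/w1.png

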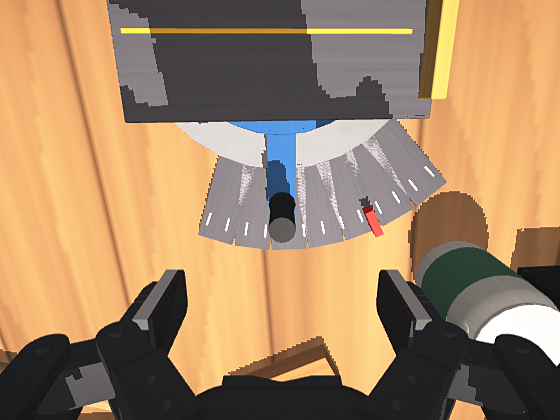

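The wrist view shows the post top at (282,230), centred between the fingers. The red swivel mark is at (372,218). I'll go down, then close on the post.

Request:
arm_command --pt "0 0 0 0.6 0.2 23.7 85" --pt "0 0 0 0.6 0.2 23.7 60" --pt "0 0 0 0.6 0.2 23.7 60" --pt "0 0 0 0.6 0.2 23.7 50" --pt "0 0 0 0 0 0 40" --pt "0 0 0 0 0 0 30" --pt "0 0 0 0 0 0 10" --pt "0 0 0 0 0 0 10" --pt "0 0 0 0 0 0 10" --pt "0 0 0 0 0 0 10" --pt "0 0 0 0 0 0 10" --grip_force 30

```text
time_s: 3.85
ee_pos: [570.2, -211.1, 57.7]
eef_rot: [-3.141, 0.002, 1.514]
ft_force: [-4.2, -1.4, 6.9]
opening: 16.8
grip_force: 30.4
```

Request:
arm_command --pt "0 0 -2 0 4.9 0 10" --pt "0 0 -2 0 4.9 0 10" --pt "0 0 -2 0 4.9 0 10" --pt "0 0 -2 0 4.9 0 10" --pt "0 0 -2 0 4.9 0 10" --pt "0 0 -2 0 4.9 0 10" --pt "0 0 -2 0 4.9 0 10" --pt "0 0 -2 0 4.9 0 10" --pt "0 0 -2 0 4.9 0 10" --pt "0 0 -2 0 4.9 0 10" --pt "0 0 -2 0 4.9 0 10" --pt "0 0 -2 0 4.9 0 10" --pt "0 0 -2 0 4.9 0 10" --pt "0 0 0 0 0 0 10" --pt "0 0 0 0 0 0 10"

```text
time_s: 5.35
ee_pos: [632.3, -198.7, 57.8]
eef_rot: [-3.14, -0.002, 1.971]
ft_force: [-5.6, 2.3, 7.0]
opening: 17.0
grip_force: 30.5
```

```bash
python3 - <<'E'
from h import *
p,d,c=snap("scene");q,d2,c2=snap("top")
a=cv2.resize(p[185:235,180:240],(600,500),interpolation=cv2.INTER_CUBIC)
s=manip.observe();C=np.array([576.1,-73.6]);v=s["ee_pos"][:2]-C;print(np.hypot(*v),np.arctan2(v[0],-v[1]))
im=p.astype(int);m=(im.min(2)>150);n,l,st,ce=cv2.connectedComponentsWithStats(m[185:225,185:245].astype(np.uint8))
for i in range(1,n):
    u=ce[i]+[185,185];P=ray(u,c,20)[:2];dd=P-C;print(u.round(1),st[i,4],np.hypot(*dd).round(),np.arctan2(dd[0],-dd[1]).round(3))
save("sz2",a)
E
```

```text
137.13266513257088 0.42184396448733696
[195.8 186.3] 6 251.0 0.082
[224.  191.5] 2 159.0 -0.2
[220.2 193.4] 5 158.0 -0.098
[216.2 195.4] 5 158.0 0.009
[203.8 204. ] 10 163.0 0.377
[200.5 208.5] 4 163.0 0.528
[197.5 211.5] 4 168.0 0.627
[208. 214.] 1 130.0 0.678
[196.5 215. ] 2 166.0 0.731
[195. 218.] 3 169.0 0.819
```

View pics/sz2.png

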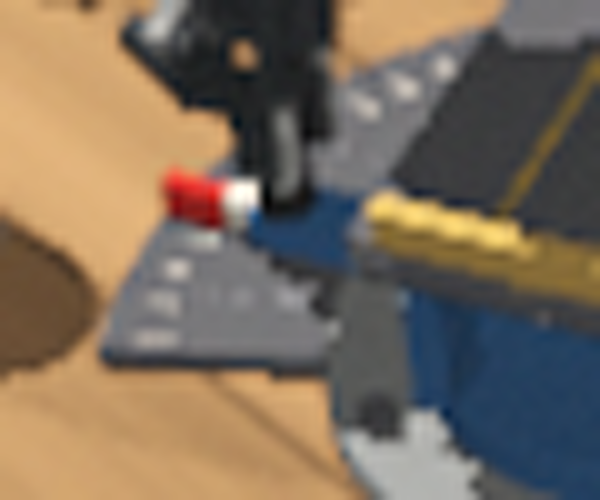

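The pointer (white, crop (240,200)) meets the inner end of the red block (crop (195,197)). I'll compare their angles numerically.

```bash
python3 - <<'E'
from h import *
c=cams.calibration("scene");C=np.array([576.1,-73.6])
for n,q in(("white",(240,198)),("redin",(222,202)),("red",(195,197)),("redout",(170,192))):
  for z in(20,24):
    P=ray((180+q[0]/10-.45,185+q[1]/10-.45),c,z)[:2];d=P-C;print(n,z,P.round(1),np.hypot(*d).round(),np.arctan2(d[0],-d[1]).round(3))
E
```

```text
white 20 [ 637.9 -224.4] 163.0 0.389
white 24 [ 640.4 -220.3] 160.0 0.413
redin 20 [ 643.5 -227.1] 168.0 0.414
redin 24 [ 646. -223.] 165.0 0.438
red 20 [ 648.3 -235.7] 177.0 0.419
red 24 [ 650.8 -231.5] 175.0 0.442
redout 20 [ 652.7 -243.8] 187.0 0.423
redout 24 [ 655.2 -239.6] 184.0 0.445
```

Request:
arm_command --pt "0 0 0 0 0 0 40" --pt "0 0 0 0 0 0 50" --pt "0 0 0 0 0 0 60" --pt "0 0 0 0 0 0 70" --pt "0 0 0 0 0 -20 70" --pt "0 0 0 0 0 -40 70" --pt "0 0 0 0 0 -40 70" --pt "0 0 0 0 0 -40 70" --pt "0 0 8 -20 0 0 70" --pt "0 0 8 -20 0 0 70" --pt "0 0 8 0 0 0 70" --pt "0 0 8 0 0 0 70" --pt "0 0 8 0 0 0 70" --pt "0 0 8 0 0 0 70" --pt "0 0 8 0 0 0 70" --pt "0 0 8 0 0 0 70" --pt "0 0 8 0 0 0 70" --pt "0 0 8 0 0 0 70" --pt "0 0 8 0 0 0 70"

```text
time_s: 7.35
ee_pos: [646.2, -237.9, 196.2]
eef_rot: [-3.141, -0.0, 0.428]
ft_force: [-0.0, -0.1, -0.2]
opening: 70.1
grip_force: 0.0
```

```bash
python3 - <<'E'
from h import *
s=manip.observe();print(s["ee_pos"],s["eef_rot"])
th=.08;sw=.41;C=np.array([576.1,-73.6])
d=-np.array([np.cos(sw),np.sin(sw)]);H=C-75*d;g=np.r_[H+182*np.cos(th)*d,95+182*np.sin(th)]
B=R.from_euler("xyz",[np.pi,0,sw])*R.from_rotvec([0,-th,0]);print("grip",g,"rpy",B.as_euler("xyz"))
p=g+11*B.as_matrix()[:,2];delta(p,B.as_euler("xyz"));delta(p-B.as_matrix()[:,2]*90,B.as_euler("xyz"))
E
```

```text
[ 646.2455208  -237.88452385  196.15028803] [-3.14143888e+00 -3.55532070e-04  4.27906094e-01]
grip [ 478.50191832 -116.01917181  109.5444743 ] rpy [3.14159265 0.08       0.41      ]
turn [ 0.03 -4.6   1.03] then shift [ -98.  -178.6  105.7]  | shift in old axes [-103.  -180.5   97.6]
turn [ 0.03 -4.6   1.03] then shift [ -98.  -178.6   15.7]  | shift in old axes [ -95.7 -180.4    7.9]
```

Request:
arm_command --pt "0 -4.6 1 0 0 0 60" --pt "0 0 0 -16 -30 2.5 60" --pt "0 0 0 -16 -30 2.5 60" --pt "0 0 0 -16 -30 2.5 60" --pt "0 0 0 -16 -30 2.5 60" --pt "0 0 0 -17 -30 3 60" --pt "0 0 0 -17 -29 3 60" --pt "0 0 0 0 0 0 60" --pt "0 0 0 0 0 0 60"

```text
time_s: 8.25
ee_pos: [483.6, -114.0, 188.5]
eef_rot: [3.14, 0.079, 0.417]
ft_force: [0.2, 0.0, 0.3]
opening: 60.0
grip_force: 0.0
```

```bash
python3 - <<'E'
from h import *
s=manip.observe();print(s["ee_pos"],s["eef_rot"])
q,d2,c2=snap("top");p,d,c=snap("wrist")
a=cv2.resize(q[165:265,260:390],(520,400),interpolation=cv2.INTER_CUBIC)
b=cv2.resize(p,(280,210));o=np.zeros((400,800,3),np.uint8);o[:,:520]=a;o[:210,520:]=b;save("c3",o)
E
```

```text
[ 483.5515124  -113.99210131  188.51899532] [3.14021475 0.0790504  0.41705292]
```

View pics/c3.png

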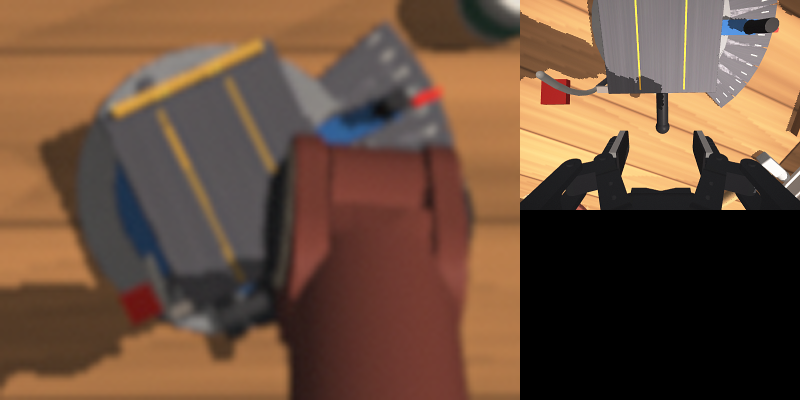

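The top view shows the swivel pointer running into the red mark. The wrist inset shows the lever (662,110) centred between the fingers and the plate square to them. I'll descend and grip the lever.

Request:
arm_command --pt "0 0 0 0 0 22.5 60" --pt "0 0 0 0 0 22.5 60" --pt "0 0 0 0 0 22.5 55" --pt "0 0 0 0 0 22.5 45" --pt "0 0 0 0 0 0 35" --pt "0 0 0 0 0 0 25" --pt "0 0 0 0 0 0 8" --pt "0 0 0 0 0 0 8" --pt "0 0 0 0 0 0 8" --pt "0 0 0 0 0 0 8" --grip_force 60

```text
time_s: 9.35
ee_pos: [478.4, -118.7, 99.4]
eef_rot: [3.137, 0.077, 0.415]
ft_force: [2.8, -5.4, -0.7]
opening: 13.6
grip_force: 58.7
```

Request:
arm_command --pt "0 -2 0 -0.4 0 -6.35 8" --pt "0 -2 0 -0.4 0 -6.35 8" --pt "0 -2 0 -0.4 0 -6.35 8" --pt "0 -2 0 -0.4 0 -6.35 8" --pt "0 -2 0 -0.4 0 -6.35 8" --pt "0 -2 0 -0.4 0 -6.35 8" --pt "0 -2 0 -0.4 0 -6.35 8" --pt "0 -2 0 -0.4 0 -6.35 8" --pt "0 -2 0 -0.4 0 -6.35 8" --pt "0 -2 0 -0.4 0 -6.35 8" --pt "0 -2 0 -0.4 0 -6.35 8" --pt "0 0 0 0 0 0 8" --pt "0 0 0 0 0 0 8" --pt "0 0 0 0 0 0 8"

```text
time_s: 10.75
ee_pos: [491.1, -112.8, 165.5]
eef_rot: [3.137, 0.459, 0.415]
ft_force: [4.8, -4.8, -9.0]
opening: 14.1
grip_force: 59.3
```

```bash
python3 - <<'E'
from h import *
p,d,c=snap("scene");W=cloud(d,c);np.savez("s4.npz",p=p,d=d,W=W)
a=cv2.resize(p[160:250,185:305],(600,450),interpolation=cv2.INTER_CUBIC)
b=cv2.resize(p[165:215,250:310],(600,500),interpolation=cv2.INTER_CUBIC)
save("c4",b)
m=np.zeros(d.shape,bool);cv2.imwrite
# plate fit: grey pixels between yellow lines
im=p.astype(int);g=(abs(im[...,0]-im[...,2])<14)&(W[...,2]>105)&(W[...,2]<175)&(np.hypot(W[...,0]-580,W[...,1]+75)<75)
P=W[g];
for _ in range(4):
    c0=P.mean(0);n=np.linalg.svd(P-c0)[2][2];r=(P-c0)@n;P=P[abs(r)<max(2,2*r.std())] if len(P)>100 else P
n*=np.sign(n[2]);print(len(P),n,"tilt",np.arccos(n[2]),"sw",np.arctan2(n[1],n[0]),r.std())
s=manip.observe();print(s["ee_pos"],s["eef_rot"])
E
```

```text
1273 [0.39312305 0.17777436 0.90213666] tilt 0.4460999074927811 sw 0.4246906286389471 1.648283984420566
[ 491.10449616 -112.79734097  165.51144496] [3.13676338 0.45872953 0.41548759]
```

View pics/c4.png

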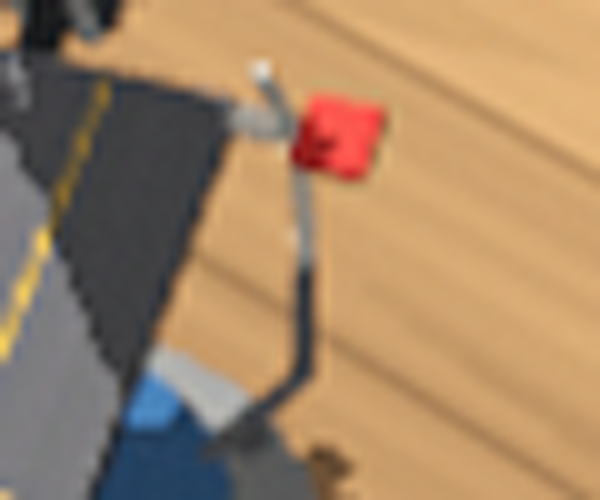

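The scene crop shows the white tilt pointer, with its tip at about (290,122), nearly level with the red block centred at (340,138). I'll put numbers on the remaining angle.

```bash
python3 - <<'E'
from h import *
c=cams.calibration("scene");T=np.array(c["cam_to_world"]);C=np.array([576.1,-73.6,0])
for sw in(.40,.42):
  xd=-np.array([np.cos(sw),np.sin(sw),0]);yd=np.array([np.sin(sw),-np.cos(sw),0]);H=C-75*xd+[0,0,95]
  for n,q,off in(("ptr mid",(262,120),80),("ptr tip",(288,124),88),("red c",(340,138),100),("red c",(340,138),104),("red top face",(350,130),100),("red inner edge",(303,130),88)):
    u=(250+q[0]/10-.45,165+q[1]/10-.45);r=T[:3,:3]@np.array([(u[0]-c["cx"])/c["fx"],(u[1]-c["cy"])/c["fy"],1])
    P=T[:3,3]+r*((-off-(T[:3,3]-H)@yd)/(r@yd));v=P-H;print(sw,n,off,P.round(1),"r",np.hypot(v@xd,v[2]).round(1),"ang",np.arctan2(v[2],v@xd).round(3))
E
```

```text
0.4 ptr mid 80 [494.6 -21.2 167.9] r 148.8 ang 0.512
0.4 ptr tip 88 [490.1 -14.4 167.5] r 149.9 ang 0.505
0.4 red c 100 [473.   -8.6 156.2] r 157.1 ang 0.4
0.4 red c 104 [481.1  -0.8 164.6] r 151.1 ang 0.479
0.4 red top face 100 [465.  -12.  153.3] r 164.1 ang 0.363
0.4 red inner edge 88 [478.4 -19.3 156.6] r 156.4 ang 0.404
0.42 ptr mid 80 [492.4 -23.3 165.6] r 148.7 ang 0.495
0.42 ptr tip 88 [487.8 -16.6 165.2] r 149.8 ang 0.488
0.42 red c 100 [470.  -11.5 153.2] r 157.7 ang 0.378
0.42 red c 104 [478.6  -3.2 162. ] r 151.0 ang 0.46
0.42 red top face 100 [461.6 -15.2 149.9] r 165.1 ang 0.339
0.42 red inner edge 88 [475.6 -22.1 153.7] r 157.1 ang 0.383
```

Request:
arm_command --pt "0 0 0 0 0 0 20" --pt "0 0 0 0 0 0 35" --pt "0 0 0 0 0 0 50" --pt "0 0 0 0 0 0 60" --pt "0 0 0 0 0 -20 60" --pt "0 0 0 0 0 -40 60" --pt "0 0 0 0 0 -40 60" --pt "0 5 0 0 0 -20 60" --pt "0 7 0 0 0 0 80" --pt "0 7 0 0 0 0 80" --pt "0 7.3 0 0 0 0 80" --pt "0 0 5.5 0 0 0 80" --pt "0 0 5.5 0 0 0 80" --pt "0 0 5.5 0 0 0 80" --pt "0 0 0 0 0 0 80"

```text
time_s: 12.3
ee_pos: [537.4, -89.7, 274.3]
eef_rot: [3.14, 0.005, 0.128]
ft_force: [-0.0, 0.1, -0.3]
opening: 80.1
grip_force: 0.0
```

```bash
python3 - <<'E'
from h import *
s=manip.observe();print(s["ee_pos"],s["eef_rot"])
delta([464,326,200],[np.pi,0,.13])
E
```

```text
[537.43212574 -89.7190868  274.25625051] [3.13982902 0.00514226 0.12830514]
turn [ 0.1   0.29 -0.1 ] then shift [ -18.9 -421.7   74.3]  | shift in old axes [ -19.3 -421.8   73.6]
```

Request:
arm_command --pt "0 0.3 0 -1.5 -30 0 80" --pt "0 0 0 -1.5 -35 0 80" --pt "0 0 0 -1.5 -35 0 80" --pt "0 0 0 -1.5 -35 0 80" --pt "0 0 0 -1.5 -35 0 80" --pt "0 0 0 -1.5 -35 8 80" --pt "0 0 0 -1.5 -35 10 80" --pt "0 0 0 -1.5 -35 10 80" --pt "0 0 0 -1.5 -35 10 80" --pt "0 0 0 -1.5 -35 12 80" --pt "0 0 0 -1.5 -35 12 80" --pt "0 0 0 -1.5 -35 12 80" --pt "0 0 0 -1 -6 0 80" --pt "0 0 0 0 0 0 80" --pt "0 0 0 0 0 0 80" --pt "0 0 0 0 0 0 80"

```text
time_s: 13.9
ee_pos: [466.5, 322.8, 199.7]
eef_rot: [3.139, -0.002, 0.125]
ft_force: [-0.3, 0.6, 0.9]
opening: 80.1
grip_force: 0.0
```

```bash
python3 - <<'E'
from h import *
s=manip.observe();print(s["ee_pos"],s["eef_rot"])
p,d,c=snap("wrist");W=cloud(d,c);im=p.astype(int)
m=((W[...,2]>20)&(W[...,2]<36)&(np.hypot(W[...,0]-464,W[...,1]-326)<70)).astype(np.uint8)
n,l,st,ce=cv2.connectedComponentsWithStats(m);i=1+st[1:,4].argmax();P=W[l==i]
print(st[i],P.mean(0).round(1),"z",np.percentile(P[:,2],[5,50,95]))
r=cv2.minAreaRect(P[:,:2].astype(np.float32));b=cv2.boxPoints(r);print("rect",r)
for v in(b[1]-b[0],b[2]-b[1]):print(np.hypot(*v),np.arctan2(v[1],v[0]))
# marks
data={}
for nm in("top","scene"):
    q,dd,cc=snap(nm);WW=cloud(dd,cc);np.savez(nm+"5.npz",p=q,d=dd,W=WW);qi=q.astype(int)
    x0,y0,x1,y1=(260,165,390,265) if nm=="top" else (185,165,305,250)
    for cn,f in(("red",(qi[...,0]>130)&(qi[...,1]<70)&(qi[...,2]<70)),("white",qi.min(2)>150)):
        k=np.zeros(dd.shape,np.uint8);k[y0:y1,x0:x1]=f[y0:y1,x0:x1]
        n,l,st,ce=cv2.connectedComponentsWithStats(k)
        for i in range(1,n):
            if st[i,4]>3:print(nm,cn,ce[i].round(1),st[i].tolist(),np.nanmedian(WW[l==i],0).round(1))
o=np.zeros((600,800,3),np.uint8)
t5=np.load("top5.npz")["p"];s5=np.load("scene5.npz")["p"]
o[:,:400]=cv2.resize(t5[165:265,260:392],(800,600),interpolation=cv2.INTER_CUBIC)[:, :400]*0
o=np.zeros((600,800,3),np.uint8)
o[:300,:390]=cv2.resize(t5[175:250,270:380],(390,300)[:2],interpolation=cv2.INTER_CUBIC)
o[300:,:400]=cv2.resize(s5[165:225,225:305],(400,300),interpolation=cv2.INTER_CUBIC)
o[:300,400:]=cv2.resize(s5[185:230,185:245],(400,300),interpolation=cv2.INTER_CUBIC)
o[300:,400:]=cv2.resize(p,(400,300))
save("c5",o)
E
```

```text
[466.50694512 322.83354548 199.70946753] [ 3.13858573e+00 -1.54675052e-03  1.25159263e-01]
[ 248  146   54   83 4284] [466.8 327.6  28.5] z [27.21139368 28.54427611 29.69567577]
rect ((464.68780517578125, 327.50341796875), (80.17977905273438, 49.69712448120117), 8.068358421325684)
49.697136 -1.4299768
80.17979 0.14081955
top red [365.7 189. ] [363, 188, 6, 3, 11] [ 644.5 -235.4   21.9]
top red [294.2 240.2] [289, 236, 11, 10, 75] [479.5  -2.6 164.6]
top white [387.9 165.8] [386, 165, 4, 3, 9] [ 701.  -287.3   97.8]
top white [303.2 236.4] [301, 235, 5, 4, 13] [490.3 -27.5 162.7]
scene red [282. 181.] [279, 180, 7, 3, 7] [486.   -2.6 157.2]
scene red [199.  204.5] [197, 203, 5, 4, 16] [ 647.7 -237.3   18.3]
scene white [275.5 171.5] [275, 171, 2, 2, 4] [507.7  -9.  199.5]
scene white [274.7 176.4] [272, 175, 6, 4, 19] [489.8 -29.4 162.5]
scene white [216.2 195.4] [215, 195, 3, 2, 5] [ 571.3 -241.5    9.7]
scene white [212.  197.2] [211, 196, 3, 3, 6] [ 586.6 -246.2    9. ]
scene white [269.4 203.3] [265, 200, 10, 8, 34] [472.4 -69.   15.4]
scene white [204. 204.] [203, 203, 3, 3, 9] [ 640.7 -218.3   27.9]
scene white [200.5 208.5] [200, 208, 2, 2, 4] [ 650.5 -227.1    8.3]
scene white [197.5 211.5] [197, 211, 2, 2, 4] [ 668.2 -219.8    9.5]
scene white [223.1 229.7] [212, 214, 37, 29, 246] [669.7 -89.   14.8]
scene white [279.8 214.8] [279, 214, 3, 2, 4] [488.4  -7.3  14.7]
```

View pics/c5.png

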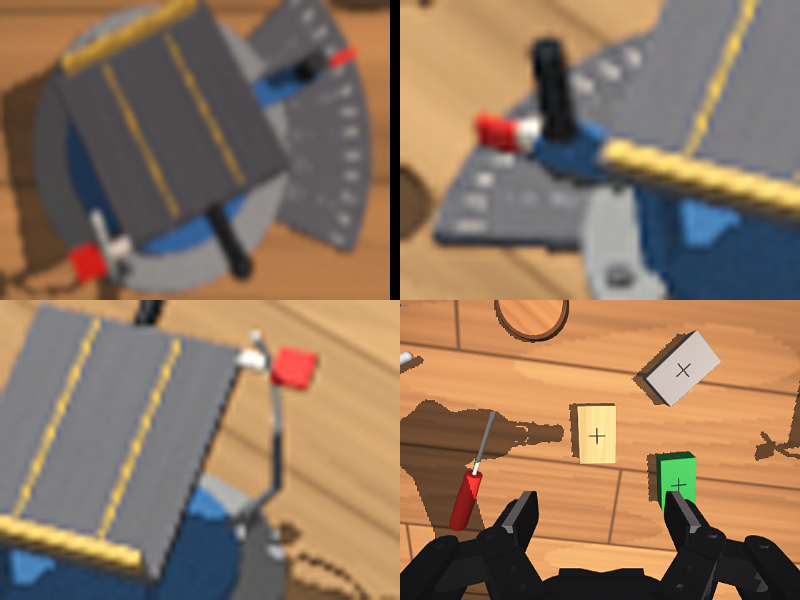

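The pale block's top is at z = 28 and measures 80x50, as it must. The crops show both pointers at their marks: tilt surface heights are 162.6 against 164.6, and swivel angles .42 against .41. Now the block.

```bash
python3 - <<'E'
from h import *
delta([465,327.5,12],[np.pi,0,.14])
E
```

```text
turn [ 0.13 -0.07 -0.81] then shift [ -0.5  -4.  187.6]  | shift in old axes [ -0.8  -4.5 187.6]
```

Request:
arm_command --pt "0.1 0 -0.8 -0.5 -4 10 84" --pt "0 0 0 0 0 35 84" --pt "0 0 0 0 0 35 84" --pt "0 0 0 0 0 35 84" --pt "0 0 0 0 0 35 84" --pt "0 0 0 0 0 20 84" --pt "0 0 0 0 0 12 84" --pt "0 0 0 0 0 5.6 80" --pt "0 0 0 0 0 0 70" --pt "0 0 0 0 0 0 60" --pt "0 0 0 0 0 0 45" --pt "0 0 0 0 0 0 45" --pt "0 0 0 0 0 0 45" --pt "0 0 0 0 0 0 45" --grip_force 40

```text
time_s: 15.45
ee_pos: [465.3, 329.4, 12.9]
eef_rot: [-3.141, -0.003, 0.142]
ft_force: [-1.2, -0.8, 6.1]
opening: 49.0
grip_force: 43.8
```

Request:
arm_command --pt "0 0 0 0 0 -15 45" --pt "0 0 0 0 0 -40 45" --pt "0 0 0 0 0 -45 45" --pt "0 0 0 0 0 -45 45" --pt "0 0 0 0 0 -45 45" --pt "0 0 0 0 0 -45 45" --pt "0 0 0 0 0 0 45"

```text
time_s: 16.15
ee_pos: [467.3, 330.9, 254.4]
eef_rot: [-3.134, -0.014, 0.142]
ft_force: [-0.6, 1.6, -0.8]
opening: 48.7
grip_force: 43.1
```

```bash
python3 - <<'E'
from h import *
C=np.array([576.1,-73.6,0]);sw0=.41
for nm in("top","scene"):
    z=np.load(nm+"5.npz");W=z["W"];p=z["p"].astype(int)
    xd=-np.array([np.cos(sw0),np.sin(sw0),0]);yd=np.array([np.sin(sw0),-np.cos(sw0),0]);H=C-75*xd+[0,0,95]
    V=W-H;a=V@xd;b=V@yd
    m=(a>20)&(a<125)&(abs(b)<60)&(W[...,2]>95)&(W[...,2]<185)
    P=W[m]
    for _ in range(5):
        c0=P.mean(0);n=np.linalg.svd(P-c0)[2][2];r=(P-c0)@n;P=P[abs(r)<2.5*r.std()+.3]
    n*=np.sign(n[2]);th=np.arccos(n[2]);sw=np.arctan2(n[1],n[0]);h=(H-c0)@n
    print(nm,len(P),"tilt",th.round(3),"sw",sw.round(3),"std",r.std().round(2),"plane above hinge",-h.round(2))
    # pixels onto the plane (hinge geometry, 6 mm above hinge)
    cc=cams.calibration(nm);T=np.array(cc["cam_to_world"])
    sat=(p.max(2)-p.min(2)>60)&(p[...,0]>110)&(p[...,1]>70)&(p[...,2]<.62*p[...,0])
    v,u=np.indices(sat.shape);D=np.stack([(u-cc["cx"])/cc["fx"],(v-cc["cy"])/cc["fy"],np.ones(u.shape)],-1)@T[:3,:3].T
    for thv in(th,.465):
        nn=np.array([np.sin(thv)*np.cos(sw0),np.sin(thv)*np.sin(sw0),np.cos(thv)]);px=np.cross(yd,nn)
        Q=T[:3,3]+D*((((H+6*nn)-T[:3,3])@nn)/(D@nn))[...,None];X=(Q-H)@px;Y=(Q-H)@yd
        if nm=="top":
            bm=sat&(abs(Y)<50)&(X>-25)&(X<25)
            e=[];
            for y in range(-45,46,15):
                k=bm&(abs(Y-y)<5);e.append((y,np.percentile(X[k],[2,98]).round(1).tolist()))
            print(thv.round(3) if hasattr(thv,'round') else thv,e)
        L=[]
        for x in range(30,140,20):
            k=sat&(abs(X-x)<6);L.append((x,Y[k&(Y<-10)&(Y>-50)].mean().round(1),Y[k&(Y>10)&(Y<50)].mean().round(1)))
        print("lines",L)
        for x in (-8,):
            k=sat&(X<2)&(X>-20)&(abs(Y)<75);print("ledge y",np.percentile(Y[k],[1,99]).round(1))
E
```

```text
top 1453 tilt 0.444 sw 0.423 std 1.7 plane above hinge 5.62
0.444 [(-45, [-23.5, 3.0]), (-30, [-11.6, 22.8]), (-15, [-12.1, 3.0]), (0, [-11.5, 2.4]), (15, [-12.3, 2.7]), (30, [-24.3, 2.2]), (45, [-23.6, 2.2])]
lines [(30, np.float64(-28.2), np.float64(28.5)), (50, np.float64(-27.5), np.float64(28.0)), (70, np.float64(-27.8), np.float64(nan)), (90, np.float64(nan), np.float64(28.6)), (110, np.float64(-27.2), np.float64(29.3)), (130, np.float64(-27.8), np.float64(29.1))]
ledge y [-72.3  73.6]
0.465 [(-45, [-23.7, 3.2]), (-30, [-11.6, 23.2]), (-15, [-12.2, 3.1]), (0, [-11.6, 2.6]), (15, [-12.3, 2.9]), (30, [-23.5, 2.4]), (45, [-23.8, 2.4])]
lines [(30, np.float64(-28.3), np.float64(28.4)), (50, np.float64(-27.6), np.float64(27.8)), (70, np.float64(-27.7), np.float64(nan)), (90, np.float64(nan), np.float64(28.2)), (110, np.float64(-27.7), np.float64(28.8)), (130, np.float64(-28.2), np.float64(28.6))]
ledge y [-72.3  73.7]
scene 1262 tilt 0.447 sw 0.423 std 1.97 plane above hinge 5.7
lines [(30, np.float64(-28.3), np.float64(27.8)), (50, np.float64(-27.3), np.float64(28.5)), (70, np.float64(-27.4), np.float64(28.5)), (90, np.float64(-27.2), np.float64(28.8)), (110, np.float64(-27.3), np.float64(28.7)), (130, np.float64(-27.4), np.float64(28.2))]
ledge y [-55.   62.2]
lines [(30, np.float64(-28.5), np.float64(27.6)), (50, np.float64(-27.7), np.float64(27.7)), (70, np.float64(-27.9), np.float64(28.0)), (90, np.float64(-27.8), np.float64(28.5)), (110, np.float64(-28.0), np.float64(27.9)), (130, np.float64(-27.9), np.float64(27.2))]
ledge y [-55.1  62.2]<stdin>:28: RuntimeWarning: Mean of empty slice.
  ret = ret.dtype.type(ret / rcount)
```

```bash
cat >> h.py <<'E'
def plate(x,y,up,sw=.413,th=.447):
    C=np.array([576.1,-73.6,0]);xd=-np.array([np.cos(sw),np.sin(sw),0]);yd=np.array([np.sin(sw),-np.cos(sw),0]);H=C-75*xd+[0,0,95]
    n=np.array([np.sin(th)*np.cos(sw),np.sin(th)*np.sin(sw),np.cos(th)]);px=np.cross(yd,n)
    return H+x*px+y*yd+(6+up)*n,(R.from_euler("xyz",[np.pi,0,sw])*R.from_rotvec([0,-th,0])).as_euler("xyz")
E
python3 - <<'E'
from h import *
P,r=plate(48,0,12.9+110);print(P,r);s=manip.observe();print(s["ee_pos"],s["eef_rot"],s["qpos"])
delta([P[0],P[1],260],[np.pi,0,.413])
E
```

```text
[656.18326766 -38.50730511 231.98389761] [3.14159265 0.447      0.413     ]
[467.29705924 330.91978098 254.44524487] [-3.13440128 -0.01405283  0.14167478] [-0.64200475  0.47093196 -0.01937405  1.64660103  0.01122059  1.00839302
 -2.09418038]
turn [ -0.3   -0.86 -15.54] then shift [ 24.7 414.2  -5.6]  | shift in old axes [134.9 392.4  -6.5]
```

Request:
arm_command --pt "0 0 -7.8 0 0 -4 45" --pt "0 0 -7.8 0 0 -2 45" --pt "0 0 0 2 20 0 45" --pt "0 0 0 2 34 0 45" --pt "0 0 0 2 36 0 45" --pt "0 0 0 2 36 0 45" --pt "0 0 0 2 36 0 45" --pt "0 0 0 2 36 0 45" --pt "0 0 0 2 36 0 45" --pt "0 0 0 2 36 0 45" --pt "0 0 0 2 36 0 45" --pt "0 0 0 2 36 0 45" --pt "0 0 0 2 36 0 45" --pt "0 0 0 2 36 0 45" --pt "0 -6.4 0 0 0 0 45" --pt "0 -6.4 0 0 0 0 45" --pt "0 -6.4 0 0 0 0 45" --pt "0 -6.4 0 0 0 0 45" --pt "0 0 0 0 0 0 45" --pt "0 0 0 0 0 0 45"

```text
time_s: 18.15
ee_pos: [652.6, -40.3, 251.5]
eef_rot: [-3.141, 0.447, 0.415]
ft_force: [-0.2, -0.8, -0.2]
opening: 48.6
grip_force: 43.1
```

```bash
python3 - <<'E'
from h import *
s=manip.observe();print(s["ee_pos"],s["eef_rot"],s["qpos"])
P,r=plate(48,0,12.9+60);delta(P,r)
P,r=plate(48,0,12.9+1);delta(P,r)
E
```

```text
[652.63496568 -40.34527543 251.53232452] [-3.1413321   0.44708199  0.41477442] [-0.05611208  0.84597324  0.03166431  0.99851286  0.14045303  1.71354537
 -1.19558354]
turn [0.03 0.   0.09] then shift [12.  -0.3 65.9]  | shift in old axes [12.1 -0.3 65.9]
turn [0.03 0.   0.09] then shift [ 12.   -0.3 124.9]  | shift in old axes [ 12.1  -0.3 124.9]
```

Request:
arm_command --pt "0 0 0 6 -0.3 20 45" --pt "0 0 0 6 0 30 45" --pt "0 0 0 0 0 30 45" --pt "0 0 0 0 0 20 45" --pt "0 0 0 0 0 10 45" --pt "0 0 0 0 0 5 45" --pt "0 0 0 0 0 3 45" --pt "0 0 0 0 0 0 45" --pt "0 0 0 0 0 0 45" --pt "0 0 0 0 0 0 45"

```text
time_s: 19.15
ee_pos: [616.8, -56.3, 141.7]
eef_rot: [3.14, 0.445, 0.414]
ft_force: [0.1, -0.4, -0.2]
opening: 49.0
grip_force: 43.1
```

```bash
python3 - <<'E'
from h import *
s=manip.observe();print(s["ft_force"])
P,r=plate(43,0,12.9);delta(P,r)
E
```

```text
[ 0.06152579 -0.44062161 -0.20256002]
turn [ 0.09 -0.12  0.05] then shift [ 5.  -0.4  9.9]  | shift in old axes [ 4.9 -0.4  9.9]
```

Request:
arm_command --pt "0 0 0 0 -0.4 4 45" --pt "0 0 0 0 0 2 45" --pt "0 0 0 0 0 1.5 45" --pt "0 0 0 0 0 0 45" --pt "0 0 0 0 0 0 45"

```text
time_s: 19.65
ee_pos: [613.0, -57.4, 134.3]
eef_rot: [3.141, 0.447, 0.414]
ft_force: [0.0, -0.4, -1.0]
opening: 49.2
grip_force: 43.1
```

Request:
arm_command --pt "0 0 0 0 0 1 45" --pt "0 0 0 0 0 0 45" --pt "0 0 0 0 0 0 45"

```text
time_s: 19.95
ee_pos: [612.6, -57.6, 133.4]
eef_rot: [3.141, 0.447, 0.414]
ft_force: [0.7, 0.3, -0.4]
opening: 49.3
grip_force: 43.1
```

```bash
python3 - <<'E'
from h import *
s=manip.observe();print(s["ft_force"])
P,r=plate(43,0,12.9);delta(P,r)
E
```

```text
[ 0.7232602   0.28482017 -0.44960394]
turn [ 0.06 -0.03  0.05] then shift [5.3 0.  0.6]  | shift in old axes [5.3 0.  0.6]
```

Request:
arm_command --pt "0 0 0 2 0 0.3 45" --pt "0 0 0 2 0 0 45" --pt "0 0 0 1 0 0 45" --pt "0 0 0 0 0 0 45" --pt "0 0 0 0 0 0 45"

```text
time_s: 20.45
ee_pos: [616.6, -55.8, 130.9]
eef_rot: [3.141, 0.447, 0.414]
ft_force: [0.5, -0.1, -0.9]
opening: 49.1
grip_force: 43.1
```

Request:
arm_command --pt "0 0 0 1 0 0.3 45" --pt "0 0 0 0 0 0 45" --pt "0 0 0 0 0 0 45"

```text
time_s: 20.75
ee_pos: [617.1, -55.7, 130.4]
eef_rot: [3.141, 0.447, 0.414]
ft_force: [-0.4, -0.4, 1.1]
opening: 48.8
grip_force: 43.1
```

Request:
arm_command --pt "0 0 0 1 0 0 45" --pt "0 0 0 1 0 0 45" --pt "0 0 0 0 0 0 45" --pt "0 0 0 0 0 0 45"

```text
time_s: 21.15
ee_pos: [617.2, -55.7, 130.4]
eef_rot: [3.142, 0.452, 0.413]
ft_force: [-4.8, -1.9, 5.3]
opening: 49.2
grip_force: 43.5
```

```bash
python3 - <<'E'
from h import *
s=manip.observe();f=R.from_euler("xyz",s["eef_rot"]).inv().apply(s["ft_force"]);print("f tool",f)
P,r=plate(43,0,12.9);delta(P,r)
E
```

```text
f tool [-6.90924171 -0.18329502 -2.50868519]
turn [0.01 0.26 0.03] then shift [-0.5 -0.1  0. ]  | shift in old axes [-0.5 -0.1  0. ]
```

The block has stopped against the ledge with about 7 N along the slope, at the expected spot. I'll release it and back off along the plate's normal.

Request:
arm_command --pt "0 0 0 -1.5 0 0.3 45" --pt "0 0 0 0 0 0 54" --pt "0 0 0 0 0 0 62" --pt "0 0 0 0 0 0 70" --pt "0 0 0 0 0 0 72" --pt "0 0 0 0 0 -10 72" --pt "0 0 0 0 0 -30 72" --pt "0 0 0 0 0 -40 72" --pt "0 0 0 0 0 -40 72" --pt "0 5 0 0 0 0 72" --pt "0 7 0 0 0 0 72" --pt "0 7 0 0 0 0 72" --pt "0 6.6 0 0 0 0 72" --pt "0 0 0 -40 0 -10 72" --pt "0 0 0 -40 0 -10 72" --pt "0 0 0 -45 0 -10 72" --pt "0 0 0 -45 0 0 72" --pt "0 0 0 0 45 0 72" --pt "0 0 0 0 45 0 72" --pt "0 0 0 0 0 0 72"

```text
time_s: 23.15
ee_pos: [546.0, -193.4, 268.7]
eef_rot: [3.134, 0.0, 0.404]
ft_force: [-1.0, -0.1, 0.9]
opening: 71.9
grip_force: 0.0
```

Request:
arm_command --pt "0 0 0 0 45 0 72" --pt "0 0 0 0 45 0 72" --pt "0 0 0 0 45 0 72" --pt "0 0 0 0 45 0 72" --pt "0 0 0 0 0 0 72" --pt "0 0 0 0 0 0 72"

```text
time_s: 23.75
ee_pos: [618.1, -350.7, 267.6]
eef_rot: [-3.141, -0.0, 0.413]
ft_force: [0.1, 1.6, 0.6]
opening: 71.6
grip_force: 0.0
```

```bash
python3 - <<'E'
from h import *
s=manip.observe();print(s["ee_pos"],s["time_s"])
for nm in("top","scene"):
    p,d,c=snap(nm);W=cloud(d,c);np.savez(nm+"6.npz",p=p,W=W);i=p.astype(int)
    O,r=plate(3,0,0);B=R.from_euler("xyz",r).as_matrix();V=(W-O)@np.c_[-B[:,0],B[:,1],-B[:,2]]
    m=(abs(V[...,2]-28)<5)&(V[...,0]>-15)&(V[...,0]<110)&(abs(V[...,1])<60);P=V[m];
    if len(P)>5:
        rc=cv2.minAreaRect(P[:,:2].astype(np.float32));print(nm,len(P),"block top",rc,"z",np.percentile(P[:,2],[5,50,95]).round(1))
        A=np.c_[P[:,:2],np.ones(len(P))];print(" slopes",np.linalg.lstsq(A,P[:,2],rcond=None)[0].round(3))
    pl=(V[...,0]>90)&(V[...,0]<140)&(abs(V[...,1])<60)&(abs(V[...,2])<15);print(" plate z",np.nanmedian(V[pl][:,2]))
    x0,y0,x1,y1=(260,165,390,265) if nm=="top" else (185,165,305,250)
    for cn,f in(("red",(i[...,0]>130)&(i[...,1]<70)&(i[...,2]<70)),("white",i.min(2)>150)):
        k=np.zeros(d.shape,np.uint8);k[y0:y1,x0:x1]=f[y0:y1,x0:x1];n,l,st,ce=cv2.connectedComponentsWithStats(k)
        for j in range(1,n):
            if st[j,4]>3:print(nm,cn,ce[j].round(1),st[j,4],np.nanmedian(W[l==j],0).round(1))
t=np.load("top6.npz")["p"];q=np.load("scene6.npz")["p"];o=np.zeros((500,800,3),np.uint8)
o[:,:400]=cv2.resize(t[170:258,285:355],(400,500),interpolation=cv2.INTER_CUBIC)
o[:,400:]=cv2.resize(q[160:250,215:305],(400,500),interpolation=cv2.INTER_CUBIC);o[:,:400]=cv2.resize(t[165:265,270:350],(400,500),interpolation=cv2.INTER_CUBIC)
save("c6",o)
E
```

```text
[ 618.07746073 -350.66454714  267.55059627] 23.75
top 424 block top ((40.28892517089844, 0.5131282806396484), (82.08214569091797, 50.10015106201172), 0.9558268189430237) z [24.3 27.4 30.2]
 slopes [-6.0000e-03  8.0000e-03  2.7618e+01]
 plate z -0.6644880795760696
top red [365.3 189.2] 6 [ 644.6 -234.9   20.3]
top red [294.  240.5] 84 [479.5  -2.4 163.9]
top white [387.5 165.7] 11 [ 702.1 -286.6   95.6]
top white [345.8 224.5] 10 [ 533.2 -171.9   12.7]
top white [297.2 229.8] 5 [505.3  -9.7 197.3]
top white [339.6 232.6] 16 [ 506.6 -151.1   13.3]
top white [302.7 236.5] 18 [488.9 -27.4 162.8]
scene 400 block top ((42.24440383911133, -1.3821067810058594), (81.82899475097656, 50.72788619995117), 0.07232732325792313) z [24.2 27.5 30.8]
 slopes [-6.0000e-03  7.0000e-03  2.7763e+01]
 plate z -0.34135159222075506
scene red [282. 181.] 7 [4.891e+02 3.000e-01 1.591e+02]
scene red [199.  204.4] 15 [ 647.5 -237.    19.1]
scene white [275.5 171.5] 4 [508.4  -7.9 199. ]
scene white [274.7 176.4] 19 [490.6 -28.7 162.5]
scene white [235.6 196.2] 208 [627.9 -60.4 143.1]
scene white [216.5 195.5] 4 [ 569.  -243.1    8.4]
scene white [212.2 197.4] 5 [ 586.7 -246.1    8.9]
scene white [269.1 202.8] 29 [471.6 -71.2  15.6]
scene white [203.9 203.9] 8 [ 640.7 -218.9   28.1]
scene white [197.5 211.5] 4 [ 668.  -220.2    8.6]
scene white [222.9 229.6] 238 [669.3 -89.5  14.9]
```

View pics/c6.png

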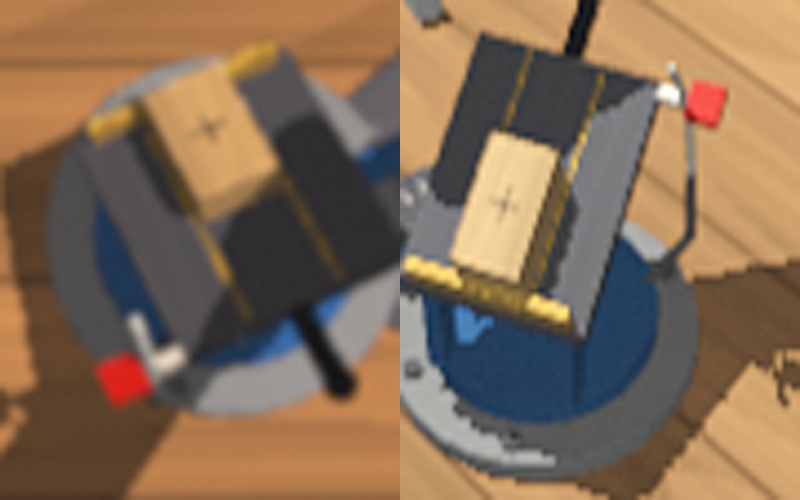

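The block lies flat between the yellow lines and against the ledge, with its centre about 41 mm up and its side offset within 1.5 mm. Last check: the tilt mark against its pointer, across the two views.

```bash
python3 - <<'E'
from h import *
ct=cams.calibration("top");cs=cams.calibration("scene");p=np.load("scene6.npz")["p"].astype(int);k=((p[...,0]>130)&(p[...,1]<100)&(p[...,2]<100)&(p[...,0]>1.9*p[...,1])).astype(np.uint8)
k[:165]=0;k[195:]=0;k[:,:272]=0;k[:,295:]=0;v,u=np.nonzero(k);rs=(u.mean(),v.mean());print(rs,len(u))
def tri(a,b):
    M=0;r=0
    for q,c in((a,ct),(b,cs)):
        T=np.array(c["cam_to_world"]);d=T[:3,:3]@np.array([(q[0]-c["cx"])/c["fx"],(q[1]-c["cy"])/c["fy"],1]);d/=np.linalg.norm(d);K=np.eye(3)-np.outer(d,d);M=M+K;r=r+K@T[:3,3]
    return np.linalg.solve(M,r)
O,r=plate(0,0,-6);B=R.from_euler("xyz",r).as_matrix()
for n,a,b in(("ptr",(302.7,236.5),(274.7,176.4)),("red",(294.0,240.5),rs)):
    X=tri(a,b);V=(X-O)@np.c_[-B[:,0],B[:,1],-B[:,2]];print(n,X.round(1),"plate frame",V.round(1))
E
```

```text
(np.float64(283.11764705882354), np.float64(178.4313725490196)) 51
ptr [490.2 -27.9 162.5] plate frame [151.2 -76.3   2.4]
red [479.   -3.3 161.8] plate frame [ 151.3 -103.3    1.6]
```

The tilt mark is within 1 mm of its pointer along the arc. Handing in.

```bash
python3 -c "
from workcell import manip
print(manip.job_done())"
```

```text
the job is handed in; nothing more can be done
None
```

The job is handed in at about 24 s: I measured both pointers at their red marks, within tolerance, and the pale block flat against the brass ledge and midway between the yellow lines. The hand-in returned no verdict.

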